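# Open the spool tote and hold its gate wide

## Robot

A 6-joint arm with a two-finger parallel gripper is mounted at the origin on a cart in front of the work surface, level with it; the furniture and walls round the work are solid. World frame = base frame: x ahead of the robot, y to its left, z up, the work surface at z = 0. Lengths are in m, angles in rad, forces in N, time in s.
With the tool pointing down it reaches from about 0.35 to 0.775 m from the base axis. Payload 5.5 kg.
Tool frame: the origin (TCP) lies where the fingers leave the gripper's body, on its centre line; the fingertips stand 73 mm ahead of it and the grasp point (between the pads) lies 54 mm ahead of it; z points along the fingers, y is the direction in which the jaws open and shut (so a half turn about z gives the same grasp; the last joint's range is limited). The gripper opens to 85 mm and grips with 20 to 120 N. Pads are 22 mm wide; open, the fingers measure 114 mm over their backs; the gripper's body (76 mm by 85 mm) begins 54 mm behind the grasp point. The pads swing forward as they close: fully open they stand 13 mm farther back than shut.
Start: joints at [-1.477, 0.313, 0.046, 1.304, 0, 1.431], TCP at [0.133, -0.559, 0.304] pointing down, gripper open.
Joint ranges: [-2.76, 2.76], [-0.86, 1.69], [-1.03, 1.26], [-2.2, 2.34], [-1.47, 1.5], [-3.14, 3.14]. Speed limits (rad/s): [2.57, 2.57, 3.14, 3.14, 3.14, 3.14].

## Interface

Orientations are given as a unit quaternion [w, x, y, z].
In Python, from workcell import env, read_camera, job, cut_out gives the robot as it stands.
- The arm moves only by the tool servo_tool, never from a script. Its argument "deltas" is a list of rows, each an object of numbers: "dx", "dy", "dz": the shift along the world's x, y, z in mm; "rx", "ry", "rz": the turn, a rotation vector about the world's x, y, z in rad; "fingers": the closure, from -1 (fully open) to 1 (shut). A call has 1 to 8 rows; each row shifts and turns the commanded pose from where the row before left it; what a row does not reach is not made up. A row lasts 1/10 s, in which the tool goes at most 50 mm and 8.59 degrees, less where a joint would pass 70% of its speed; a pose out of reach is approached as far as the arm can. A call is refused whole if a number of a shift passes 50 or a number of a turn 0.15, either way. A call with a gripper value outside its range is refused whole. The fingers move at their own pace and stop on an object; "newtons" is the grip in N (left out, the last holds). Time passes only in rows, so rows that do not move let the fingers close. It gives the time, the measured TCP pose, the force and the opening at its end, in the units of the state.
- env.get_state(): the state, without advancing time (a new reading comes with each control period).
- read_camera(name): name is "scene" or "top" or "wrist"; returns a dict with "img" (480x640x3 uint8, red, green, blue), "intrinsics" (3x3 intrinsics, pixels), "extrinsics" (4x4, takes a point from camera to world coordinates); the wrist camera has in their place "hand_eye" (4x4, takes a point from camera to tool coordinates, whose origin is the TCP and whose axes are the flange's). Camera axes: x right, y down, z forward; pixel columns grow to the right and rows downward; lengths in m; the calibration is good to about 2 mm. A picture is of the moment at which its call begins: read the wrist's pose just before it. There is no depth.
- job.hand_in(): hands the job in, once; it reports no verdict.
Trained networks look in the newest picture that a camera, given by its name, has taken for a name from the list of things; names that differ only in an ending like _2 or _b are one class to them, and where a whole thing is asked for, a point or a joint stands for the part that bears it (a point fixed in the world has none). Each returns a list of dicts, best first, with "confidence" (0 to 1); they miss things now and then, are a little off and sometimes report something else, mostly with a low value. They report only what shows in the picture. A call takes as long as a camera call.
- cut_out(target, camera): "region" (480x640 bool, what is visible of it) and "extent" ([left, top, right, bottom] in pixels, round what is visible of it).
The state is a dict: "clock": time; "joint_pos": joint angles; "qvel": joint speeds; "tau": joint torques, N m; "tcp_pos": TCP position; "orientation": TCP orientation; "wrist_force": force on the tool from outside, world axes, zero at the start; "ft_torque": the same for the moment, N m; "finger_gap": finger opening in m.
Only numpy, scipy, OpenCV 4.12 (cv2) and the standard library are available. Lean on these libraries where they do the work, as an engineer would, in place of code of your own. Each camera call takes 0.05 s, during which the arm holds its last target. There are 200 camera calls.

## Task

Open the grey tote so that someone can take out the spools: first slide the gate's bolt fully back by its black grip, then squeeze the red catch home between the fingers, then the yellow one. Then swing the blue gate out by the black grip, past the click half-way, until it stands about square to the tote's front, and finish while still holding it there by that grip: it springs shut if let go. Leave everything else on the bench and in the tote where it stands.

Things in the scene. Friction and masses are not known exactly. Their poses are not given: they have to be found in the camera images.
- tote: Grey plastic tote standing on two wooden battens 36 mm high, fixed to the bench, 250 mm wide, 140 mm deep, 140 mm high, its open front closed by a blue barred gate. Origin 36 mm above the bench, at the underside of the tote, under the middle of its front; its x axis points from the front to the back of the tote, y to the left of one who faces the front, z up.
- gate_hinge (a point): point on the gate's upright hinge axis, at the left end of the front, 208 mm above the bench (the height of knob_grip)
- gate (a joint): angle of the gate, rad: 0 shut, grows as its free (right) end swings out towards the robot; stop at 1.75. Seen from above the gate turns clockwise as it opens. Bolt and both catches really lock it. A spring of 0.15 N m (shut) to 0.55 N m (at 1.6 rad) always pulls it shut; a spring roller makes it click over a hump from 0.45 to 1.05 rad, which adds up to about 0.5 N m on the way up (first half) and helps after its middle. Let go when wide, it springs shut.
- bolt (a joint): travel of the steel bolt along the gate, m: 0 to 0.004 at the start (shot into the keeper at the right of the front), 0.034 fully drawn. With the gate shut it is drawn towards the hinge, along the tote's +y. About 3 N of friction; it stays where it is left.
- knob: black round upright grip on the bolt, which is also the gate's handle: a post 22 mm in diameter from 166 to 228 mm above the bench, about 26 mm of clear air between it and the steel parts of the gate. It slides with the bolt and swings with the gate. Its origin is not on the grip: use point knob_grip.
- knob_grip (a point): point on the axis of the black grip, 20 mm below its top, 208 mm above the bench; with the gate shut and bolt shot it lies 62 mm in front of the tote's front and 82 mm to the right of its middle
- red_tab_l: left (+y) red tab of the red catch: upright plate 22 mm (x) by 10 mm (y) by 42 mm tall, top 224 mm above the bench, its middle 15 mm from the catch's centre line before squeezing. Its origin is on the roof under the catch's middle, shifted by its travel, not on the tab.
- red_tab_r: right (-y) red tab of the red catch: upright plate 22 mm (x) by 10 mm (y) by 42 mm tall, top 224 mm above the bench, its middle 15 mm from the catch's centre line before squeezing. Its origin is on the roof under the catch's middle, shifted by its travel, not on the tab.
- red_pinch (a point): red squeeze catch, on the tote's roof at its front edge, 50 mm left or right of the tote's middle and 14 mm behind its front (which catch is on which side varies). The point is midway between its two red tabs, 214 mm above the bench, 10 mm below their tops: pinch here along the tote's y. The tabs measure 40 mm over their outer faces, 24 mm when squeezed.
- red_squeeze (a joint): travel of each red tab towards the other (geared together), m: 0 as found, 0.008 squeezed home; the hooks are clear of the gate from 0.006. Each tab has about 3 N of friction; they stay squeezed when let go.
- yellow_tab_l: left (+y) yellow tab of the yellow catch: upright plate 22 mm (x) by 10 mm (y) by 42 mm tall, top 224 mm above the bench, its middle 15 mm from the catch's centre line before squeezing. Its origin is on the roof under the catch's middle, shifted by its travel, not on the tab.
- yellow_tab_r: right (-y) yellow tab of the yellow catch: upright plate 22 mm (x) by 10 mm (y) by 42 mm tall, top 224 mm above the bench, its middle 15 mm from the catch's centre line before squeezing. Its origin is on the roof under the catch's middle, shifted by its travel, not on the tab.
- yellow_pinch (a point): yellow squeeze catch, on the tote's roof at its front edge, 50 mm left or right of the tote's middle and 14 mm behind its front (which catch is on which side varies). The point is midway between its two yellow tabs, 214 mm above the bench, 10 mm below their tops: pinch here along the tote's y. The tabs measure 40 mm over their outer faces, 24 mm when squeezed.
- yellow_squeeze (a joint): travel of each yellow tab towards the other (geared together), m: 0 as found, 0.008 squeezed home; the hooks are clear of the gate from 0.006. Each tab has about 3 N of friction; they stay squeezed when let go.
- pliers_red: bystander: red-handled side cutters, 171x90x15 mm, lying flat; origin at the centre of its underside
- masking_tape: bystander: cream tape roll, 100 mm diameter, lying flat, 24 mm high; origin at the centre of its underside
- tack_jar: bystander: clear jar of tacks, 60 mm diameter, 82 mm tall; origin at the centre of its underside
- offcut_2: bystander: wood offcut, 70x164x38 mm; origin at the centre of its underside
- spool_red: bystander: red thread spool, 42 mm diameter, 60 mm tall, inside the tote; origin at the centre of its underside
- spool_black: bystander: black thread spool, 42 mm diameter, 50 mm tall, inside the tote; origin at the centre of its underside

How it is judged:
By the outcome, as a careful person would: the job done as asked, in the order asked, and still so for the second after the job is handed in, while the arm keeps its last pose, push and grip.
It also fails if it takes over 61 s, if anything falls off the work surface, if the arm or the gripper's body presses on something with over 40 N, if the wrist force passes 120 N, or if a joint passes its speed limit or range.

## Working session

There is one attempt and no reset: what is moved stays moved. The work goes in short steps, Python scripts to look and compute and a tool call to move; the robot and the scene stay as the last step left them, time stands still between calls to the robot, and variables do not carry over. Pictures are saved under pics/ and viewed, about 8 in all and at most 12, crops included, and the job is handed in when it is done.

Besides the shell and the picture viewer there is one more tool, called after "Request:" by a JSON object that holds its "method" and its "body". servo_tool: Moves the arm, as the interface text tells. Its arguments: {"type":"object","properties":{"deltas":{"type":"array"},"newtons":{"type":"number"}},"required":["deltas"]}

```bash
ls; mkdir -p pics; python3 - <<'E'
from workcell import env, read_camera, job, cut_out
import cv2,numpy as np
s=env.get_state();print({k:np.round(v,3) for k,v in s.items()})
ims=[]
for c in ["scene","top"]:
    r=read_camera(c);print(c,r["intrinsics"].tolist(),np.round(r["extrinsics"],4).tolist())
    for t in ["tote","knob","red_tab_l","red_tab_r","yellow_tab_l","yellow_tab_r","gate"]:
        for d in cut_out(t,c)[:2]:
            ys,xs=np.nonzero(d["region"]);print(t,round(d["confidence"],2),d["extent"],xs.mean().round(1),ys.mean().round(1),len(xs))
    cv2.imwrite(f"pics/{c}0.png",r["img"][...,::-1])
E
```

```text
pics
{'clock': np.float64(0.0), 'joint_pos': array([-1.477,  0.314,  0.045,  1.304, -0.   ,  1.431]), 'qvel': array([-0.001,  0.   , -0.   , -0.001, -0.001,  0.   ]), 'tau': array([-2.0000e-03, -4.8062e+01,  2.9854e+01,  1.9000e-02, -0.0000e+00,
        0.0000e+00]), 'tcp_pos': array([ 0.133, -0.559,  0.303]), 'orientation': array([-0.001,  0.993,  0.117,  0.   ]), 'wrist_force': array([ 0.038,  0.043, -0.215]), 'ft_torque': array([ 0.011, -0.006,  0.059]), 'finger_gap': np.float64(0.085)}
scene [[474.42601449385063, 0.0, 325.70180878230184], [0.0, 474.42601449385063, 238.2935695732865], [0.0, 0.0, 1.0]] [[0.6889, -0.3415, 0.6394, -0.0365], [-0.7247, -0.3415, 0.5984, -0.4769], [0.014, -0.8756, -0.4827, 0.6071], [0.0, 0.0, 0.0, 1.0]]
tote 0.81 [241.3, 169.9, 352.3, 273.3] 298.4 217.5 6556
knob 0.83 [259.5, 190.6, 313.2, 228.8] 293.2 209.9 600
red_tab_l 0.47 [282.3, 173.9, 296.3, 199.4] 291.6 185.8 120
red_tab_r 0.47 [282.3, 173.9, 296.3, 199.4] 291.6 185.8 120
yellow_tab_l 0.7 [251.8, 168.6, 278.2, 196.4] 262.8 183.8 340
yellow_tab_l 0.55 [255.9, 171.3, 269.4, 193.4] 265.3 181.0 145
y
[... 433 characters left out ...]
200.0, 176.3, 307.4, 267.9] 251.9 222.8 6032
knob 0.72 [238.4, 233.5, 248.5, 257.1] 242.6 243.2 84
knob 0.63 [195.1, 177.7, 307.8, 266.0] 251.9 223.2 6275
red_tab_l 0.57 [274.4, 222.7, 284.1, 229.8] 279.1 225.7 31
red_tab_l 0.37 [253.0, 239.2, 300.9, 259.6] 283.8 249.3 268
red_tab_r 0.57 [274.4, 222.7, 284.1, 229.8] 279.1 225.7 31
red_tab_r 0.37 [253.0, 239.2, 300.9, 259.6] 283.8 249.3 268
yellow_tab_l 0.55 [196.1, 174.0, 307.3, 271.8] 251.3 222.4 5880
yellow_tab_l 0.54 [228.7, 239.6, 235.1, 257.9] 231.1 245.6 40
yellow_tab_r 0.55 [196.1, 174.0, 307.3, 271.8] 251.3 222.4 5880
yellow_tab_r 0.54 [228.7, 239.6, 235.1, 257.9] 231.1 245.6 40
gate 0.75 [209.5, 231.2, 301.5, 269.4] 258.4 250.7 1229
```

```bash
python3 - <<'E'
import cv2,numpy as np
a=cv2.imread("pics/scene0.png")[150:290,220:370];b=cv2.imread("pics/top0.png")[160:290,170:320]
a=cv2.resize(a,None,fx=4,fy=4,interpolation=cv2.INTER_CUBIC)
cv2.imwrite("pics/a.png",a)
b=cv2.resize(b,None,fx=4,fy=4,interpolation=cv2.INTER_CUBIC)
cv2.imwrite("pics/b.png",b)
E
```

```text
(no output)
```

View pics/a.png

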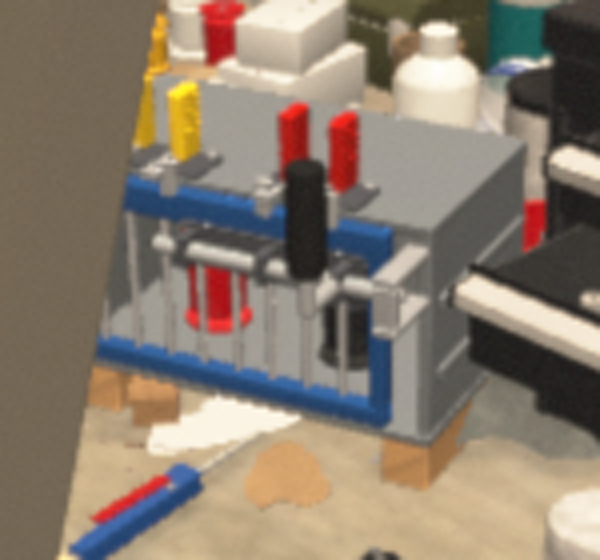

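View pics/b.png

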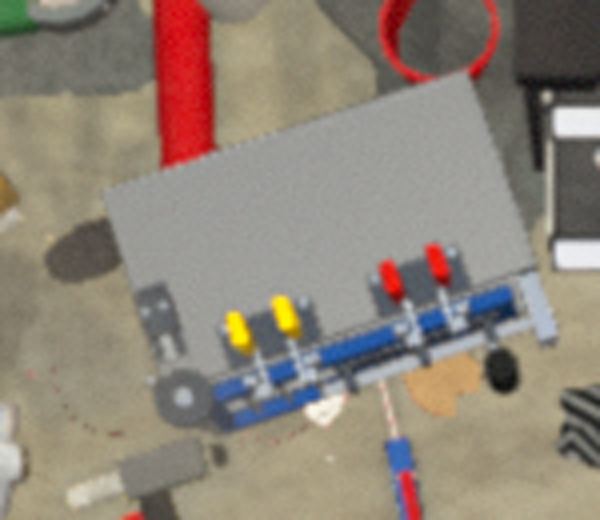

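View pics/scene0.png

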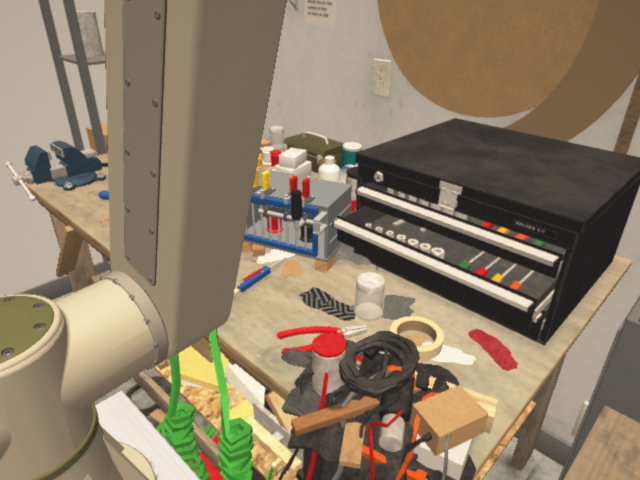

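```bash
cat > h.py <<'E'
import numpy as np
from scipy.optimize import least_squares
from scipy.spatial.transform import Rotation as R
def proj(P,K,T):
    c=(np.asarray(P)-T[:3,3])@T[:3,:3]; return (c@K.T)[:,:2]/c[:,2:]
def toW(p,L): # tote pose p=(x,y,yaw); L tote xy, world z
    L=np.asarray(L,float);c,s=np.cos(p[2]),np.sin(p[2])
    return np.c_[p[0]+c*L[:,0]-s*L[:,1],p[1]+s*L[:,0]+c*L[:,1],L[:,2]]
E
python3 - <<'E'
from h import *
from workcell import read_camera
r=read_camera("top")
px=np.array([[237,329],[285,313],[389,277],[436,260],[500,364],[105,188],[470,72]])/4+[170,160]
L=[[.014,.065,.224],[.014,.035,.224],[.014,-.035,.224],[.014,-.065,.224],[-.062,-.080,.228],[.14,.125,.176],[.14,-.125,.176]]
K,T=r["intrinsics"],r["extrinsics"]
f=lambda p:(proj(toW(p,L),K,T)-px).ravel()
s=least_squares(f,[.45,.2,.3]);p=s.x;print(p,(s.fun.reshape(-1,2)*4).round(1))
print(toW(p,[[0,0,0],[.014,.05,.214],[.014,-.05,.214],[-.062,-.082,.208],[0,.125,.208],[-.03,.118,.2]]).round(4))
r=read_camera("scene");print(((proj(toW(p,L),r["intrinsics"],r["extrinsics"])-[220,150])*4).round(0).tolist())
E
```

```text
[0.59655928 0.26610442 0.32457163] [[ 0.6 -1.3]
 [-1.  -0.7]
 [ 2.7 -0.3]
 [ 1.7  1.5]
 [-1.1  2.9]
 [-3.3  0.9]
 [ 0.3 -3.2]]
[[0.5966 0.2661 0.    ]
 [0.5939 0.318  0.214 ]
 [0.6258 0.2232 0.214 ]
 [0.5639 0.1686 0.208 ]
 [0.5567 0.3846 0.208 ]
 [0.5305 0.3684 0.2   ]]
[[137.0, 79.0], [183.0, 88.0], [294.0, 109.0], [343.0, 118.0], [301.0, 166.0], [169.0, 72.0], [531.0, 140.0]]
```

View pics/top0.png

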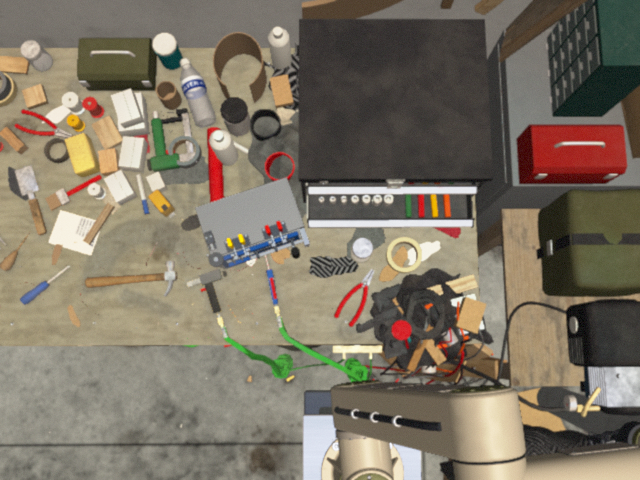

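Request:
{"method": "servo_tool", "body": {"deltas": [{"dz": 30, "rz": 0.14}, {"dz": 30, "rz": 0.14}, {"dz": 20, "rz": 0.14, "dx": 10, "dy": 20}], "newtons": 40}}

```text
invalid input at $.deltas[0]: expected keys dx, dy, dz, rx, ry, rz, fingers
```

Request:
{"method": "servo_tool", "body": {"deltas": [{"dx": 0, "dy": 0, "dz": 30, "rx": 0, "ry": 0, "rz": 0.14, "fingers": -0.3}, {"dx": 0, "dy": 0, "dz": 30, "rx": 0, "ry": 0, "rz": 0.14, "fingers": -0.3}, {"dx": 18, "dy": 30, "dz": 20, "rx": 0, "ry": 0, "rz": 0.14, "fingers": -0.3}, {"dx": 18, "dy": 30, "dz": 0, "rx": 0, "ry": 0, "rz": 0.14, "fingers": -0.3}, {"dx": 18, "dy": 30, "dz": 0, "rx": 0, "ry": 0, "rz": 0.14, "fingers": -0.3}, {"dx": 18, "dy": 30, "dz": 0, "rx": 0, "ry": 0, "rz": 0.14, "fingers": -0.3}, {"dx": 18, "dy": 30, "dz": 0, "rx": 0, "ry": 0, "rz": 0.14, "fingers": -0.3}, {"dx": 18, "dy": 30, "dz": 0, "rx": 0, "ry": 0, "rz": 0.14, "fingers": -0.3}], "newtons": 40}}

```text
clock: 1.7
tcp_pos: [0.2417, -0.3781, 0.3841]
orientation: [0.0, 0.778, 0.629, -0.0]
wrist_force: [0.6, -0.7, -0.2]
finger_gap: 0.0555
```

Request:
{"method": "servo_tool", "body": {"deltas": [{"dx": 18, "dy": 30, "dz": 0, "rx": 0, "ry": 0, "rz": 0.14, "fingers": -0.3}, {"dx": 18, "dy": 30, "dz": 0, "rx": 0, "ry": 0, "rz": 0.14, "fingers": -0.3}, {"dx": 18, "dy": 30, "dz": 0, "rx": 0, "ry": 0, "rz": 0.14, "fingers": -0.3}, {"dx": 18, "dy": 30, "dz": 0, "rx": 0, "ry": 0, "rz": 0.14, "fingers": -0.3}, {"dx": 18, "dy": 30, "dz": 0, "rx": 0, "ry": 0, "rz": 0.14, "fingers": -0.3}, {"dx": 18, "dy": 30, "dz": 0, "rx": 0, "ry": 0, "rz": 0.14, "fingers": -0.3}, {"dx": 18, "dy": 30, "dz": 0, "rx": 0, "ry": 0, "rz": 0.14, "fingers": -0.3}, {"dx": 18, "dy": 30, "dz": 0, "rx": 0, "ry": 0, "rz": 0.14, "fingers": -0.3}]}}

```text
clock: 2.5
tcp_pos: [0.3857, -0.138, 0.3842]
orientation: [0.0, 0.325, 0.946, -0.0]
wrist_force: [0.4, -1.4, -0.7]
finger_gap: 0.0558
```

Request:
{"method": "servo_tool", "body": {"deltas": [{"dx": 18, "dy": 30, "dz": 0, "rx": 0, "ry": 0, "rz": 0.14, "fingers": -0.3}, {"dx": 18, "dy": 30, "dz": 0, "rx": 0, "ry": 0, "rz": 0.14, "fingers": -0.3}, {"dx": 18, "dy": 30, "dz": 0, "rx": 0, "ry": 0, "rz": 0.14, "fingers": -0.3}, {"dx": 18, "dy": 30, "dz": 0, "rx": 0, "ry": 0, "rz": 0.14, "fingers": -0.3}, {"dx": 18, "dy": 30, "dz": 0, "rx": 0, "ry": 0, "rz": 0.14, "fingers": -0.3}, {"dx": 18, "dy": 30, "dz": 0, "rx": 0, "ry": 0, "rz": 0.14, "fingers": -0.3}, {"dx": 18, "dy": 30, "dz": 0, "rx": 0, "ry": 0, "rz": 0.14, "fingers": -0.3}, {"dx": 0, "dy": 0, "dz": 0, "rx": 0, "ry": 0, "rz": 0, "fingers": -0.3}]}}

```text
clock: 3.3
tcp_pos: [0.5127, 0.0735, 0.3833]
orientation: [0.0, -0.159, 0.987, 0.0]
wrist_force: [-0.0, -0.1, -0.2]
finger_gap: 0.0558
```

Request:
{"method": "servo_tool", "body": {"deltas": [{"dx": 17, "dy": 32, "dz": 0, "rx": 0, "ry": 0, "rz": 0, "fingers": -0.3}, {"dx": 17, "dy": 32, "dz": 0, "rx": 0, "ry": 0, "rz": 0, "fingers": -0.3}, {"dx": 17, "dy": 31, "dz": 0, "rx": 0, "ry": 0, "rz": 0.01, "fingers": -0.3}, {"dx": 0, "dy": 0, "dz": 0, "rx": 0, "ry": 0, "rz": 0, "fingers": -0.3}, {"dx": 0, "dy": 0, "dz": 0, "rx": 0, "ry": 0, "rz": 0, "fingers": -0.3}]}}

```text
clock: 3.8
tcp_pos: [0.562, 0.1656, 0.3834]
orientation: [-0.001, -0.16, 0.987, -0.0]
wrist_force: [-0.0, 0.1, 0.0]
finger_gap: 0.0558
```

```bash
cat >> h.py <<'E'
P0=np.array([0.5966,0.2661,0.3246])
def wristT(s,r):
    q=s["orientation"];T=np.eye(4);T[:3,:3]=R.from_quat([q[1],q[2],q[3],q[0]]).as_matrix();T[:3,3]=s["tcp_pos"]
    return T@r["hand_eye"]
E
python3 - <<'E'
from h import *
from workcell import env,read_camera,cut_out
import cv2
s=env.get_state();r=read_camera("wrist");T=wristT(s,r);print(s["tcp_pos"],s["orientation"],s["joint_pos"].round(2),T[:3,3])
L=[[.014,.065,.224],[.014,.035,.224],[.014,-.035,.224],[.014,-.065,.224],[-.062,-.082,.228],[-.062,-.082,.166]]
q=proj(toW(P0,L),r["intrinsics"],T);print(q.round(0).tolist())
im=r["img"][...,::-1].copy()
for u,v in q: cv2.drawMarker(im,(int(u),int(v)),(255,0,255),0,14,2)
cv2.imwrite("pics/w1.png",im)
for t in ["knob","red_tab_l","yellow_tab_l"]:
    for d in cut_out(t,"wrist")[:2]: print(t,d["confidence"],d["extent"])
E
```

```text
[0.56204616 0.16558105 0.38344032] [-6.23809182e-04 -1.60477082e-01  9.87039353e-01 -1.80076430e-04] [ 0.15  0.33  0.26  1.5  -0.   -0.17] [0.49353059 0.14211365 0.45315665]
[[514.0, 340.0], [476.0, 340.0], [386.0, 340.0], [348.0, 341.0], [326.0, 250.0], [325.0, 227.0]]
knob 0.95 [297.2, 221.5, 446.4, 268.6]
knob 0.47 [140.1, 156.1, 216.0, 215.4]
red_tab_l 0.83 [342.2, 278.5, 361.2, 353.7]
red_tab_l 0.62 [374.3, 277.6, 390.8, 355.7]
yellow_tab_l 0.64 [454.9, 274.6, 484.4, 351.2]
yellow_tab_l 0.63 [485.2, 273.8, 524.5, 351.0]
```

View pics/w1.png

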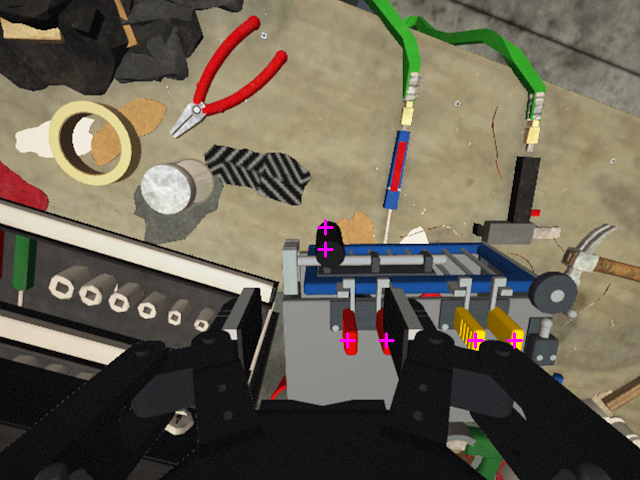

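Request:
{"method": "servo_tool", "body": {"deltas": [{"dx": 1, "dy": 5, "dz": 0, "rx": 0, "ry": 0, "rz": 0, "fingers": -0.1}, {"dx": 0, "dy": 0, "dz": -30, "rx": 0, "ry": 0, "rz": 0, "fingers": -0.1}, {"dx": 0, "dy": 0, "dz": -30, "rx": 0, "ry": 0, "rz": 0, "fingers": -0.1}, {"dx": 0, "dy": 0, "dz": -25, "rx": 0, "ry": 0, "rz": 0, "fingers": -0.1}, {"dx": 0, "dy": 0, "dz": -20, "rx": 0, "ry": 0, "rz": 0, "fingers": -0.1}, {"dx": 0, "dy": 0, "dz": -16, "rx": 0, "ry": 0, "rz": 0, "fingers": -0.1}, {"dx": 0, "dy": 0, "dz": 0, "rx": 0, "ry": 0, "rz": 0, "fingers": -0.1}]}}

```text
clock: 4.7
tcp_pos: [0.5618, 0.1701, 0.2607]
orientation: [-0.002, -0.16, 0.987, 0.0]
wrist_force: [-0.2, -0.2, -1.2]
finger_gap: 0.047
```

Request:
{"method": "servo_tool", "body": {"deltas": [{"dx": 0, "dy": 0, "dz": 0, "rx": 0, "ry": 0, "rz": 0, "fingers": 1}, {"dx": 0, "dy": 0, "dz": 0, "rx": 0, "ry": 0, "rz": 0, "fingers": 1}, {"dx": 0, "dy": 0, "dz": 0, "rx": 0, "ry": 0, "rz": 0, "fingers": 1}, {"dx": 0, "dy": 0, "dz": 0, "rx": 0, "ry": 0, "rz": 0, "fingers": 1}]}}

```text
clock: 5.1
tcp_pos: [0.5637, 0.171, 0.2643]
orientation: [0.001, -0.161, 0.987, 0.0]
wrist_force: [-1.2, 2.0, 4.1]
finger_gap: 0.021
```

Request:
{"method": "servo_tool", "body": {"deltas": [{"dx": -1.9, "dy": 5.7, "dz": 0, "rx": 0, "ry": 0, "rz": 0, "fingers": 1}, {"dx": -1.9, "dy": 5.7, "dz": 0, "rx": 0, "ry": 0, "rz": 0, "fingers": 1}, {"dx": -1.9, "dy": 5.7, "dz": 0, "rx": 0, "ry": 0, "rz": 0, "fingers": 1}, {"dx": -1.9, "dy": 5.7, "dz": 0, "rx": 0, "ry": 0, "rz": 0, "fingers": 1}, {"dx": -1.6, "dy": 4.7, "dz": 0, "rx": 0, "ry": 0, "rz": 0, "fingers": 1}, {"dx": 0, "dy": 0, "dz": 0, "rx": 0, "ry": 0, "rz": 0, "fingers": 1}]}}

```text
clock: 5.7
tcp_pos: [0.5543, 0.1981, 0.2643]
orientation: [0.001, -0.16, 0.987, -0.001]
wrist_force: [-1.3, -1.3, 5.8]
finger_gap: 0.0211
```

Request:
{"method": "servo_tool", "body": {"deltas": [{"dx": -0.6, "dy": 1.9, "dz": 0, "rx": 0, "ry": 0, "rz": 0, "fingers": 1}, {"dx": -0.6, "dy": 1.9, "dz": 0, "rx": 0, "ry": 0, "rz": 0, "fingers": 1}, {"dx": 0, "dy": 0, "dz": 0, "rx": 0, "ry": 0, "rz": 0, "fingers": 1}]}}

```text
clock: 6.0
tcp_pos: [0.5532, 0.2015, 0.2643]
orientation: [0.001, -0.16, 0.987, -0.001]
wrist_force: [-2.4, -2.0, 5.9]
finger_gap: 0.0211
```

Request:
{"method": "servo_tool", "body": {"deltas": [{"dx": -0.6, "dy": 1.9, "dz": 0, "rx": 0, "ry": 0, "rz": 0, "fingers": 1}, {"dx": -0.6, "dy": 1.9, "dz": 0, "rx": 0, "ry": 0, "rz": 0, "fingers": 1}, {"dx": 0, "dy": 0, "dz": 0, "rx": 0, "ry": 0, "rz": 0, "fingers": 1}]}}

```text
clock: 6.3
tcp_pos: [0.5523, 0.2037, 0.2644]
orientation: [0.001, -0.159, 0.987, -0.003]
wrist_force: [-0.9, -9.5, 6.9]
finger_gap: 0.0212
```

Request:
{"method": "servo_tool", "body": {"deltas": [{"dx": -0.6, "dy": 1.9, "dz": 0, "rx": 0, "ry": 0, "rz": 0, "fingers": 1}, {"dx": 0, "dy": 0, "dz": 0, "rx": 0, "ry": 0, "rz": 0, "fingers": 1}]}}

```text
clock: 6.5
tcp_pos: [0.552, 0.204, 0.2645]
orientation: [0.001, -0.159, 0.987, -0.004]
wrist_force: [0.1, -15.3, 6.9]
finger_gap: 0.021
```

Request:
{"method": "servo_tool", "body": {"deltas": [{"dx": 0.8, "dy": -2.3, "dz": 0, "rx": 0, "ry": 0, "rz": 0, "fingers": -0.1}, {"dx": 0, "dy": 0, "dz": 0, "rx": 0, "ry": 0, "rz": 0, "fingers": -0.1}, {"dx": 0, "dy": 0, "dz": 0, "rx": 0, "ry": 0, "rz": 0, "fingers": -0.1}, {"dx": 0, "dy": 0, "dz": 20, "rx": 0, "ry": 0, "rz": 0, "fingers": -0.3}, {"dx": 0, "dy": 0, "dz": 30, "rx": 0, "ry": 0, "rz": 0, "fingers": -0.3}, {"dx": 0, "dy": 0, "dz": 30, "rx": 0, "ry": 0, "rz": 0, "fingers": -0.3}, {"dx": 25, "dy": 6, "dz": 0, "rx": 0, "ry": 0, "rz": 0, "fingers": -0.3}, {"dx": 25, "dy": 7, "dz": 0, "rx": 0, "ry": 0, "rz": 0, "fingers": -0.3}]}}

```text
clock: 7.3
tcp_pos: [0.6024, 0.219, 0.345]
orientation: [0.002, -0.161, 0.987, 0.0]
wrist_force: [-0.1, 1.8, -1.2]
finger_gap: 0.0553
```

Request:
{"method": "servo_tool", "body": {"deltas": [{"dx": 23, "dy": 7, "dz": 0, "rx": 0, "ry": 0, "rz": 0, "fingers": -0.3}, {"dx": 0, "dy": 0, "dz": 0, "rx": 0, "ry": 0, "rz": 0, "fingers": -0.3}, {"dx": 0, "dy": 0, "dz": 0, "rx": 0, "ry": 0, "rz": 0, "fingers": -0.3}]}}

```text
clock: 7.6
tcp_pos: [0.6247, 0.2257, 0.3419]
orientation: [-0.001, -0.161, 0.987, 0.0]
wrist_force: [-0.1, -0.4, -0.5]
finger_gap: 0.0554
```

```bash
python3 - <<'E'
from h import *
from workcell import env,read_camera,cut_out
import cv2
s=env.get_state();r=read_camera("wrist");T=wristT(s,r);print(s["tcp_pos"],s["orientation"])
L=[[.014,.065,.224],[.014,.035,.224],[.014,-.035,.224],[.014,-.065,.224],[-.062,-.047,.228],[0,.125,.208]]
q=proj(toW(P0,L),r["intrinsics"],T);print(q.round(0).tolist())
im=r["img"][...,::-1].copy()
for u,v in q: cv2.drawMarker(im,(int(u),int(v)),(255,0,255),0,10,1)
cv2.imwrite("pics/w2.png",im)
print((s["tcp_pos"]-toW(P0,[[.014,-.05,.268]])[0]).round(4))
E
```

```text
[0.62465117 0.22569212 0.34185417] [-9.35445397e-04 -1.60677020e-01  9.87006595e-01  3.16102121e-05]
[[511.0, 265.0], [461.0, 266.0], [343.0, 266.0], [293.0, 266.0], [323.0, 132.0], [597.0, 235.0]]
[-0.0012  0.0025  0.0739]
```

View pics/w2.png

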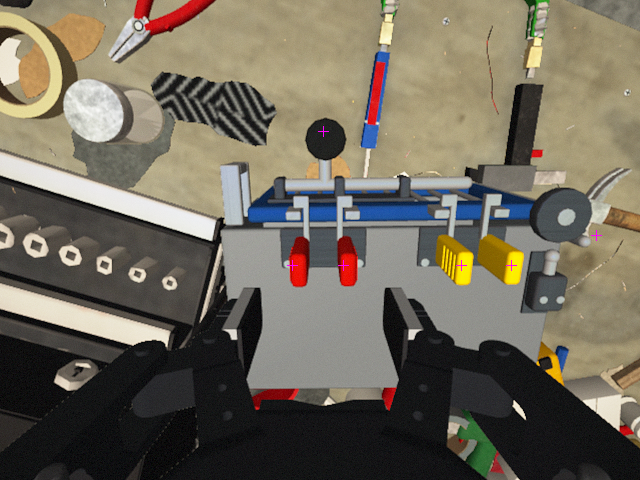

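Request:
{"method": "servo_tool", "body": {"deltas": [{"dx": 1, "dy": -1, "dz": -25, "rx": 0, "ry": 0, "rz": 0, "fingers": -0.3}, {"dx": 0, "dy": 0, "dz": -25, "rx": 0, "ry": 0, "rz": 0, "fingers": -0.3}, {"dx": 0, "dy": 0, "dz": -23, "rx": 0, "ry": 0, "rz": 0, "fingers": -0.3}, {"dx": 0, "dy": 0, "dz": 0, "rx": 0, "ry": 0, "rz": 0, "fingers": -0.3}, {"dx": 0, "dy": 0, "dz": 0, "rx": 0, "ry": 0, "rz": 0, "fingers": 0}]}}

```text
clock: 8.15
tcp_pos: [0.6249, 0.2243, 0.2706]
orientation: [-0.0, -0.161, 0.987, 0.0]
wrist_force: [-3.3, 3.0, -1.0]
finger_gap: 0.0431
```

Request:
{"method": "servo_tool", "body": {"deltas": [{"dx": 0, "dy": 0, "dz": 0, "rx": 0, "ry": 0, "rz": 0, "fingers": 1}, {"dx": 0, "dy": 0, "dz": 0, "rx": 0, "ry": 0, "rz": 0, "fingers": 1}, {"dx": 0, "dy": 0, "dz": 0, "rx": 0, "ry": 0, "rz": 0, "fingers": 1}, {"dx": 0, "dy": 0, "dz": 0, "rx": 0, "ry": 0, "rz": 0, "fingers": 1}, {"dx": 0, "dy": 0, "dz": 0, "rx": 0, "ry": 0, "rz": 0, "fingers": 1}]}}

```text
clock: 8.65
tcp_pos: [0.6247, 0.226, 0.273]
orientation: [0.001, -0.161, 0.987, 0.002]
wrist_force: [-6.5, 5.2, 5.1]
finger_gap: 0.0206
```

Request:
{"method": "servo_tool", "body": {"deltas": [{"dx": 0, "dy": 0, "dz": 0, "rx": 0, "ry": 0, "rz": 0, "fingers": 1}, {"dx": 0, "dy": 0, "dz": 0, "rx": 0, "ry": 0, "rz": 0, "fingers": 1}]}}

```text
clock: 8.85
tcp_pos: [0.6247, 0.226, 0.273]
orientation: [0.001, -0.161, 0.987, 0.002]
wrist_force: [-6.0, 4.0, 3.6]
finger_gap: 0.021
```

Request:
{"method": "servo_tool", "body": {"deltas": [{"dx": 0, "dy": 0, "dz": 0, "rx": 0, "ry": 0, "rz": 0, "fingers": -0.3}, {"dx": 0, "dy": 0, "dz": 0, "rx": 0, "ry": 0, "rz": 0, "fingers": -0.3}, {"dx": 0, "dy": 0, "dz": 0, "rx": 0, "ry": 0, "rz": 0, "fingers": -0.3}, {"dx": 0, "dy": 0, "dz": 25, "rx": 0, "ry": 0, "rz": 0, "fingers": -0.3}, {"dx": 0, "dy": 0, "dz": 25, "rx": 0, "ry": 0, "rz": 0, "fingers": -0.3}, {"dx": 0, "dy": 0, "dz": 20, "rx": 0, "ry": 0, "rz": 0, "fingers": -0.3}, {"dx": 0, "dy": 0, "dz": 0, "rx": 0, "ry": 0, "rz": 0, "fingers": -0.3}]}}

```text
clock: 9.55
tcp_pos: [0.6271, 0.2243, 0.3441]
orientation: [0.004, -0.16, 0.987, 0.0]
wrist_force: [0.1, 0.3, 0.1]
finger_gap: 0.0555
```

```bash
python3 - <<'E'
from h import *
from workcell import env,read_camera,cut_out
import cv2
s=env.get_state();r=read_camera("wrist");T=wristT(s,r);print(s["tcp_pos"])
L=[[.014,.065,.224],[.014,.035,.224],[.014,-.035,.224],[.014,-.065,.224]]
q=proj(toW(P0,L),r["intrinsics"],T);print(q.round(0).tolist())
im=r["img"][...,::-1].copy()
for u,v in q: cv2.drawMarker(im,(int(u),int(v)),(255,0,255),0,6,1)
cv2.imwrite("pics/w3.png",cv2.resize(im[160:330,210:610],None,fx=2,fy=2))
print((s["tcp_pos"]-toW(P0,[[.014,.05,.268]])[0]).round(4))
E
```

```text
[0.62712898 0.22425308 0.34405623]
[[514.0, 259.0], [464.0, 260.0], [347.0, 260.0], [297.0, 260.0]]
[ 0.0332 -0.0937  0.0761]
```

View pics/w3.png

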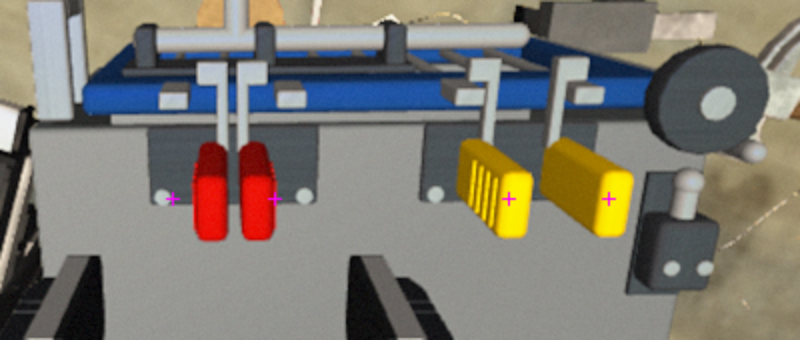

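Request:
{"method": "servo_tool", "body": {"deltas": [{"dx": -8, "dy": 24, "dz": 0, "rx": 0, "ry": 0, "rz": 0, "fingers": -0.18}, {"dx": -8, "dy": 24, "dz": 0, "rx": 0, "ry": 0, "rz": 0, "fingers": -0.18}, {"dx": -8, "dy": 24, "dz": 0, "rx": 0, "ry": 0, "rz": 0, "fingers": -0.18}, {"dx": -8.5, "dy": 23, "dz": 0, "rx": 0, "ry": 0, "rz": 0, "fingers": -0.18}, {"dx": 0, "dy": 0, "dz": 0, "rx": 0, "ry": 0, "rz": 0, "fingers": -0.18}, {"dx": 0, "dy": 0, "dz": 0, "rx": 0, "ry": 0, "rz": 0, "fingers": -0.18}]}}

```text
clock: 10.2
tcp_pos: [0.593, 0.3194, 0.3387]
orientation: [-0.001, -0.161, 0.987, -0.0]
wrist_force: [-0.1, -0.8, -0.0]
finger_gap: 0.0504
```

```bash
python3 - <<'E'
from h import *
from workcell import env
s=env.get_state()
print((s["tcp_pos"]-toW(P0,[[.014,.0515,.268]])[0]).round(4),s["orientation"].round(4))
E
```

```text
[-0.0005  0.0001  0.0707] [-8.000e-04 -1.609e-01  9.870e-01 -4.000e-04]
```

Request:
{"method": "servo_tool", "body": {"deltas": [{"dx": 0.5, "dy": 0, "dz": -25, "rx": 0, "ry": 0, "rz": 0, "fingers": -0.18}, {"dx": 0, "dy": 0, "dz": -25, "rx": 0, "ry": 0, "rz": 0, "fingers": -0.18}, {"dx": 0, "dy": 0, "dz": -19, "rx": 0, "ry": 0, "rz": 0, "fingers": -0.18}, {"dx": 0, "dy": 0, "dz": 0, "rx": 0, "ry": 0, "rz": 0, "fingers": -0.18}, {"dx": 0, "dy": 0, "dz": 0, "rx": 0, "ry": 0, "rz": 0, "fingers": 0}]}}

```text
clock: 10.7
tcp_pos: [0.5934, 0.3188, 0.2703]
orientation: [-0.001, -0.16, 0.987, 0.001]
wrist_force: [-0.9, 1.4, -2.0]
finger_gap: 0.0427
```

Request:
{"method": "servo_tool", "body": {"deltas": [{"dx": 0, "dy": 0, "dz": 0, "rx": 0, "ry": 0, "rz": 0, "fingers": 1}, {"dx": 0, "dy": 0, "dz": 0, "rx": 0, "ry": 0, "rz": 0, "fingers": 1}, {"dx": 0, "dy": 0, "dz": 0, "rx": 0, "ry": 0, "rz": 0, "fingers": 1}, {"dx": 0, "dy": 0, "dz": 0, "rx": 0, "ry": 0, "rz": 0, "fingers": 1}, {"dx": 0, "dy": 0, "dz": 0, "rx": 0, "ry": 0, "rz": 0, "fingers": 1}, {"dx": 0, "dy": 0, "dz": 0, "rx": 0, "ry": 0, "rz": 0, "fingers": 1}, {"dx": 0, "dy": 0, "dz": 0, "rx": 0, "ry": 0, "rz": 0, "fingers": 1}]}}

```text
clock: 11.4
tcp_pos: [0.5929, 0.3207, 0.273]
orientation: [0.0, -0.161, 0.987, 0.002]
wrist_force: [-5.5, 5.5, 2.5]
finger_gap: 0.0208
```

Request:
{"method": "servo_tool", "body": {"deltas": [{"dx": 0, "dy": 0, "dz": 0, "rx": 0, "ry": 0, "rz": 0, "fingers": -0.2}, {"dx": 0, "dy": 0, "dz": 0, "rx": 0, "ry": 0, "rz": 0, "fingers": -0.2}, {"dx": 0, "dy": 0, "dz": 0, "rx": 0, "ry": 0, "rz": 0, "fingers": -0.2}, {"dx": 0, "dy": 0, "dz": 25, "rx": 0, "ry": 0, "rz": 0, "fingers": -0.2}, {"dx": 0, "dy": 0, "dz": 25, "rx": 0, "ry": 0, "rz": 0, "fingers": -0.2}, {"dx": 0, "dy": 0, "dz": 20, "rx": 0, "ry": 0, "rz": 0, "fingers": -0.2}, {"dx": -10, "dy": -30, "dz": 0, "rx": 0, "ry": 0, "rz": 0, "fingers": -0.2}, {"dx": -10, "dy": -30, "dz": 0, "rx": 0, "ry": 0, "rz": 0, "fingers": -0.2}]}}

```text
clock: 12.2
tcp_pos: [0.5745, 0.259, 0.3422]
orientation: [0.002, -0.161, 0.987, 0.0]
wrist_force: [0.7, -1.4, -0.6]
finger_gap: 0.0514
```

Request:
{"method": "servo_tool", "body": {"deltas": [{"dx": -10, "dy": -28, "dz": 0, "rx": 0, "ry": 0, "rz": 0, "fingers": -0.2}, {"dx": -10, "dy": -29, "dz": 0, "rx": 0, "ry": 0, "rz": 0, "fingers": -0.2}, {"dx": 0, "dy": 0, "dz": 0, "rx": 0, "ry": 0, "rz": 0, "fingers": -0.2}, {"dx": 0, "dy": 0, "dz": 0, "rx": 0, "ry": 0, "rz": 0, "fingers": -0.2}]}}

```text
clock: 12.6
tcp_pos: [0.5542, 0.2016, 0.342]
orientation: [0.001, -0.159, 0.987, 0.0]
wrist_force: [-0.1, 1.1, 0.2]
finger_gap: 0.0513
```

```bash
python3 - <<'E'
from h import *
from workcell import env,read_camera,cut_out
import cv2
s=env.get_state();r=read_camera("wrist");T=wristT(s,r);print(s["tcp_pos"],s["orientation"])
L=[[.014,.065,.224],[.014,.035,.224],[-.062,-.047,.228],[-.015,.110,.2]]
q=proj(toW(P0,L),r["intrinsics"],T);print(q.round(0).tolist())
im=r["img"][...,::-1].copy()
for u,v in q: cv2.drawMarker(im,(int(u),int(v)),(255,0,255),0,6,1)
cv2.imwrite("pics/w4.png",im)
t=read_camera("top");q=proj(toW(P0,L),t["intrinsics"],t["extrinsics"]);print(((q-[170,160])*4).round(0).tolist())
for z in (.18,.2,.22,.24):  # hinge pin at crop (183,397)
    K,E=t["intrinsics"],t["extrinsics"];d=E[:3,:3]@np.linalg.solve(K,[183/4+170,397/4+160,1]);w=E[:3,3]+d*(z-E[2,3])/d[2]
    c,sn=np.cos(P0[2]),np.sin(P0[2]);e=w[:2]-P0[:2];print(z,c*e[0]+sn*e[1],-sn*e[0]+c*e[1])
E
```

```text
[0.55424368 0.20159756 0.3419521 ] [ 1.00034392e-03 -1.59492443e-01  9.87198632e-01  1.43063187e-04]
[[494.0, 370.0], [449.0, 370.0], [324.0, 265.0], [548.0, 312.0]]
[[238.0, 328.0], [284.0, 312.0], [448.0, 384.0], [189.0, 401.0]]
0.18 -0.007536561814757321 0.11498892927696899
0.2 -0.011680228804680906 0.11256997648609682
0.22 -0.01582389579460461 0.11015102369522461
0.24 -0.019967562784528315 0.10773207090435241
```

View pics/w4.png

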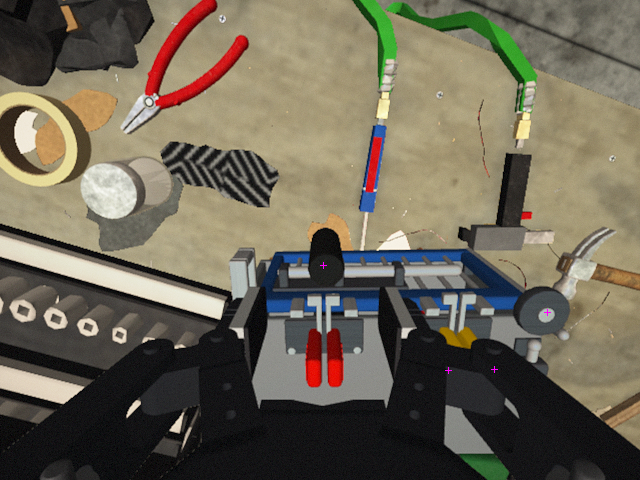

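Request:
{"method": "servo_tool", "body": {"deltas": [{"dx": -2, "dy": 2.5, "dz": -28, "rx": 0, "ry": 0, "rz": 0, "fingers": -0.2}, {"dx": 0, "dy": 0, "dz": -28, "rx": 0, "ry": 0, "rz": 0, "fingers": -0.2}, {"dx": 0, "dy": 0, "dz": -22, "rx": 0, "ry": 0, "rz": 0, "fingers": -0.2}, {"dx": 0, "dy": 0, "dz": 0, "rx": 0, "ry": 0, "rz": 0, "fingers": -0.2}, {"dx": 0, "dy": 0, "dz": 0, "rx": 0, "ry": 0, "rz": 0, "fingers": 1}, {"dx": 0, "dy": 0, "dz": 0, "rx": 0, "ry": 0, "rz": 0, "fingers": 1}, {"dx": 0, "dy": 0, "dz": 0, "rx": 0, "ry": 0, "rz": 0, "fingers": 1}, {"dx": 0, "dy": 0, "dz": 0, "rx": 0, "ry": 0, "rz": 0, "fingers": 1}], "newtons": 70}}

```text
clock: 13.5
tcp_pos: [0.553, 0.2038, 0.2647]
orientation: [0.002, -0.16, 0.987, -0.001]
wrist_force: [1.3, -5.1, 0.3]
finger_gap: 0.0201
```

```bash
python3 - <<'E'
from h import *
H=np.array([.5487,.3676]);v=np.array([.0038,-.1630])
pts=[H+np.array([[np.cos(t),np.sin(t)],[-np.sin(t),np.cos(t)]])@v for t in np.arange(0,1.81,.1)]
print((np.diff(pts,axis=0)*1000).round(1).tolist(), np.round(pts,3).tolist())
E
```

```text
[[-16.3, 0.4], [-16.2, 2.1], [-15.9, 3.7], [-15.4, 5.2], [-14.8, 6.7], [-14.1, 8.2], [-13.2, 9.6], [-12.2, 10.8], [-11.0, 12.0], [-9.8, 13.0], [-8.4, 13.9], [-7.0, 14.7], [-5.5, 15.3], [-3.9, 15.8], [-2.3, 16.1], [-0.7, 16.3], [0.9, 16.3], [2.5, 16.1]] [[0.552, 0.205], [0.536, 0.205], [0.52, 0.207], [0.504, 0.211], [0.489, 0.216], [0.474, 0.223], [0.46, 0.231], [0.447, 0.24], [0.434, 0.251], [0.423, 0.263], [0.414, 0.276], [0.405, 0.29], [0.398, 0.305], [0.393, 0.32], [0.389, 0.336], [0.386, 0.352], [0.386, 0.369], [0.387, 0.385], [0.389, 0.401]]
```

Request:
{"method": "servo_tool", "body": {"deltas": [{"dx": -8.1, "dy": 0.2, "dz": 0, "rx": 0, "ry": 0, "rz": -0.05, "fingers": 1}, {"dx": -8.1, "dy": 0.3, "dz": 0, "rx": 0, "ry": 0, "rz": -0.05, "fingers": 1}, {"dx": -8.1, "dy": 1, "dz": 0, "rx": 0, "ry": 0, "rz": -0.05, "fingers": 1}, {"dx": -8.1, "dy": 1.1, "dz": 0, "rx": 0, "ry": 0, "rz": -0.05, "fingers": 1}, {"dx": 0, "dy": 0, "dz": 0, "rx": 0, "ry": 0, "rz": 0, "fingers": 1}]}}

```text
clock: 14.0
tcp_pos: [0.5194, 0.2068, 0.2647]
orientation: [0.001, -0.061, 0.998, -0.001]
wrist_force: [1.0, -5.2, 2.5]
finger_gap: 0.0203
```

Request:
{"method": "servo_tool", "body": {"deltas": [{"dx": -15.9, "dy": 3.7, "dz": 0, "rx": 0, "ry": 0, "rz": -0.1, "fingers": 1}, {"dx": -15.4, "dy": 5.2, "dz": 0, "rx": 0, "ry": 0, "rz": -0.1, "fingers": 1}, {"dx": 0, "dy": 0, "dz": 0, "rx": 0, "ry": 0, "rz": 0, "fingers": 1}]}}

```text
clock: 14.3
tcp_pos: [0.4874, 0.2162, 0.2646]
orientation: [0.001, 0.039, 0.999, -0.0]
wrist_force: [-1.0, -6.6, 3.1]
finger_gap: 0.0203
```

Request:
{"method": "servo_tool", "body": {"deltas": [{"dx": -14.8, "dy": 6.7, "dz": 0, "rx": 0, "ry": 0, "rz": -0.1, "fingers": 1}, {"dx": -14.1, "dy": 8.2, "dz": 0, "rx": 0, "ry": 0, "rz": -0.1, "fingers": 1}, {"dx": -13.2, "dy": 9.6, "dz": 0, "rx": 0, "ry": 0, "rz": -0.1, "fingers": 1}, {"dx": -12.2, "dy": 10.8, "dz": 0, "rx": 0, "ry": 0, "rz": -0.1, "fingers": 1}, {"dx": 0, "dy": 0, "dz": 0, "rx": 0, "ry": 0, "rz": 0, "fingers": 1}]}}

```text
clock: 14.8
tcp_pos: [0.4324, 0.2522, 0.2645]
orientation: [-0.0, 0.235, 0.972, -0.0]
wrist_force: [-4.4, -5.2, 4.9]
finger_gap: 0.0204
```

Request:
{"method": "servo_tool", "body": {"deltas": [{"dx": -11, "dy": 12, "dz": 0, "rx": 0, "ry": 0, "rz": -0.1, "fingers": 1}, {"dx": -9.8, "dy": 13, "dz": 0, "rx": 0, "ry": 0, "rz": -0.1, "fingers": 1}, {"dx": -8.4, "dy": 13.9, "dz": 0, "rx": 0, "ry": 0, "rz": -0.1, "fingers": 1}, {"dx": -7, "dy": 14.7, "dz": 0, "rx": 0, "ry": 0, "rz": -0.1, "fingers": 1}, {"dx": 0, "dy": 0, "dz": 0, "rx": 0, "ry": 0, "rz": 0, "fingers": 1}]}}

```text
clock: 15.3
tcp_pos: [0.3955, 0.3066, 0.2645]
orientation: [-0.001, 0.423, 0.906, -0.0]
wrist_force: [-10.2, -3.7, 11.2]
finger_gap: 0.0206
```

Request:
{"method": "servo_tool", "body": {"deltas": [{"dx": -5.5, "dy": 15.3, "dz": 0, "rx": 0, "ry": 0, "rz": -0.1, "fingers": 1}, {"dx": -3.9, "dy": 15.8, "dz": 0, "rx": 0, "ry": 0, "rz": -0.1, "fingers": 1}, {"dx": -2.3, "dy": 16.1, "dz": 0, "rx": 0, "ry": 0, "rz": -0.1, "fingers": 1}, {"dx": -0.5, "dy": 12, "dz": 0, "rx": 0, "ry": 0, "rz": -0.08, "fingers": 1}, {"dx": 0, "dy": 0, "dz": 0, "rx": 0, "ry": 0, "rz": 0, "fingers": 1}, {"dx": 0, "dy": 0, "dz": 0, "rx": 0, "ry": 0, "rz": 0, "fingers": 1}]}}

```text
clock: 15.9
tcp_pos: [0.3823, 0.3662, 0.2645]
orientation: [-0.003, 0.585, 0.811, -0.0]
wrist_force: [-15.8, 2.1, 11.2]
finger_gap: 0.0203
```

```bash
python3 - <<'E'
from h import *
from workcell import env,read_camera,cut_out
import cv2
s=env.get_state();print(s["tcp_pos"],s["orientation"],s["wrist_force"],s["finger_gap"])
H=np.array([.5487,.3676]);v0=np.array([.553,.2038])-H;v=s["tcp_pos"][:2]-H
print("theta",np.arctan2(v0[1],v0[0])-np.arctan2(v[1],v[0])%(2*np.pi)+2*np.pi,np.linalg.norm(v0),np.linalg.norm(v))
a=read_camera("top")["img"][150:290,170:330,::-1];b=read_camera("wrist")["img"][...,::-1]
cv2.imwrite("pics/end.png",np.hstack([cv2.resize(a,(457,400),interpolation=2),cv2.resize(b,(343,257))[[*range(257)]+[0]*143]]))
E
```

```text
[0.38226773 0.36617609 0.26453267] [-3.24501514e-03  5.85099919e-01  8.10954703e-01 -1.54207890e-04] [-15.83341041   2.09932089  11.21561946] 0.020330452744651804
theta 1.588486566641805 0.16385643106085276 0.1664383608379024
```

View pics/end.png

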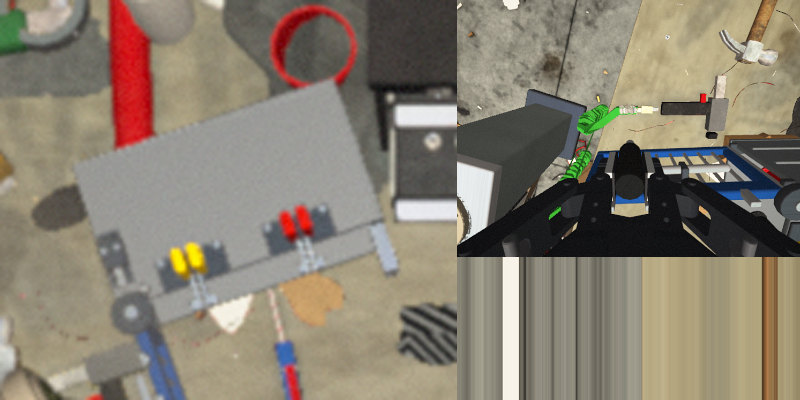

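Request:
{"method": "servo_tool", "body": {"deltas": [{"dx": -1.5, "dy": 0, "dz": 0, "rx": 0, "ry": 0, "rz": 0, "fingers": 1}, {"dx": 0, "dy": 0, "dz": 0, "rx": 0, "ry": 0, "rz": 0, "fingers": 1}, {"dx": 0, "dy": 0, "dz": 0, "rx": 0, "ry": 0, "rz": 0, "fingers": 1}]}}

```text
clock: 16.3
tcp_pos: [0.3821, 0.366, 0.2646]
orientation: [-0.002, 0.585, 0.811, 0.001]
wrist_force: [-10.1, 2.2, 8.8]
finger_gap: 0.0206
```

```bash
python3 -c "
from workcell import job
print(job.hand_in())"
```

```text
the job is handed in; nothing more can be done
None
```

The gate stands open about square to the tote's front, and the arm is still holding it by the black grip. I handed the job in at about 16.3 s on the robot's clock.

- **Bolt:** I drew it back about 35 mm by the grip. It stopped moving while the force rose to about 15 N, so it is against its end stop.
- **Catches:** I squeezed red first, then yellow. A close picture after the red squeeze showed each red tab moved in about 7.8 mm. Yellow closed to the same finger opening (20.8 mm against 21.0 mm for red), and the later pictures show its tabs together.
- **Gate:** I swung it past the click to an estimated 1.59 rad. That figure comes from the grip's position and a hinge position I measured in the pictures.
- **Last checks:** The grip was still firmly held at a finger opening of 20.6 mm. The wrist force was about 14 N, mostly pressing the bolt towards its drawn stop. The last pictures showed the gate open and both catches squeezed.

**Readings that disagreed:**
- The finger opening read about 3 mm under the 24 mm given for the squeezed tabs, and 1–2 mm under the 22 mm grip. I put this down to the reading being low or the pads giving way.
- The grip's distance from the hinge came out as 166 mm open against 164 mm shut. That is most likely an error in my hinge estimate.

I saw nothing else disturbed in the pictures, but I did not check each bystander item separately at the end.

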